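# Pin the ski rest to its board through a hidden hole

### The job

Get the ski rest locked for waxing: first move the blue-lidded wax tin off the rest and stand it upright, wholly on the round cork mat, then stand the red-knobbed drop pin in the rest's bore and let go of it. The blind hole for the pin is hidden in the board beneath the rest, within 2 cm of where the bore stands now; without lifting or tipping the rest or holding or pressing the pin, slide the rest about on the board until the pin drops home by its own weight, then let go. Leave the black-knobbed spare pin in its holder and do not disturb the other things on the shelf.

Things in the scene. Friction and masses are not known exactly. Their poses are not given: they have to be found in the camera images.
- tin_center (a point): Closed round tin of ski wax, aluminium with a blue lid: 58 mm diameter at the lid (56 below), 28 mm high, about 110 g. This point is its centre, half-way up; z is its axis. It starts standing on the flat top of the rest, over the bore.
- mat_top (a point): Centre of the top face of a fixed round cork mat, 110 mm diameter, 4 mm thick, on the shelf to the robot's left.
- rest_bore (a point): Centre of the mouth (upper end) of the bore in the loose ski rest; z up along the bore, x level towards the rest's orange keel. The rest is a grey block 80 x 80 x 40 mm with a vertical 18 mm bore right through its middle, and a 14 mm thick foot that runs on to x = +86 mm under the keel. Mass 0.4 to 0.75 kg. The mouth is 66 mm above the shelf.
- rest_under (a point): Lower end of the same bore, at the face of a fixed round wooden board 250 mm in diameter, 26 mm thick, on which the rest slides freely on four 2 mm glider feet. A blind hole (19 mm diameter, 21 mm deep) in the board is hidden under the rest: its axis lies 9 to 18 mm, in any direction, from where the bore axis is at the start; no reading gives it.
- rest_keel (a point): Grip point of the rest: orange upright keel with black rubber cap, 63 mm from the bore axis along x. Keel 44 mm long (point x), 24 mm thick (point y), top 78 mm above the board. The point is on its centre, 58 mm above the board, 18 mm above the level of the bore mouth. Same axes as rest_bore.
- pin_knob (a point): Centre of the red knob (28 mm diameter, 22 mm high) of the loose drop pin, 130 g; z along the pin. Steel shank 16 mm diameter, 58 mm long, foot tapered to 10 mm over the last 3 mm; the foot is 69 mm below this point. Starts upright, 40 mm deep in a 19 mm hole of a fixed wooden holder 50 mm high. In the bore on the plain board this point is 29 mm above the bore mouth; dropped home 11 mm.
- spare_knob (a point): The same point of the spare pin: same sizes, but a black knob, in the other hole of the same dark wooden holder (56 x 130 mm), 60 mm away. The knobs' undersides stand 18 mm clear of the holder. Which pin is in which hole varies. To be left alone.
- brush: Red plastic boot brush lying across the shelf beyond the board, 200 x 44 x 36 mm, origin under its middle, long along its x. Bystander.
- headlamp: Yellow headlamp, about 55 x 70 x 40 mm, origin under its middle. Bystander, far left.
- flask: Steel vacuum flask with a black cap, 60 mm diameter, 190 mm tall, origin under its centre. Bystander, far right beyond the holder.
There are look-alikes about, which are no part of the job. Leave any green or purple look-alike of the part that bears pin_knob alone. Of the things like the part that bears tin_center, leave any that is green; of the rest the smaller one is meant.

How it is judged:
On the way, in this order (a step that is already met when the one before it is completed fails the run):
1. the tin stands upright and released, wholly on the cork mat (horizontal distance between tin_center and mat_top below 0.029 m and height (world z) of tin_center below 0.021 m and angle between tin_center's own z axis and vertical below 0.1 rad and contact force between the fingers and tin below 0.3 N), for 0.2 s.
2. the red-knobbed pin stands in the bore on the plain board, released (horizontal distance between pin_knob and rest_bore below 0.006 m and z of pin_knob in the frame of rest_bore between 0.025 and 0.033 m and contact force between the fingers and pin below 0.3 N), for 0.2 s.
3. the pin has dropped home through the rest into the board (horizontal distance between pin_knob and rest_bore below 0.006 m and z of pin_knob in the frame of rest_bore below 0.0145 m and distance of rest_bore from where it was at the start of the episode below 0.03 m), for 0.2 s.
At the end, for the whole second after the job is handed in: Pin home: knob centre under 14.5 mm above the bore mouth and within 6 mm of its axis; rest flat on the board (0.06 rad), bore within 30 mm of its start; tin upright on the mat, centre within 29 mm of the mat's; spare pin in its holder; all at rest (all of step 3 and height (world z) of rest_bore below 0.069 m and angle between rest_bore's own z axis and vertical below 0.06 rad and linear speed of each of rest, pin, tin below 0.02 m/s and horizontal distance between tin_center and mat_top below 0.029 m and height (world z) of tin_center below 0.021 m and angle between tin_center's own z axis and vertical below 0.1 rad and distance of spare_knob from where it was at the start of the episode below 0.02 m); the robot touches nothing.
It fails at once if the rest is lifted more than 8 mm or tipped (height (world z) of rest_bore above 0.074 m or angle between rest_bore's own z axis and vertical above 0.2 rad).
It fails at once if the pin is held or pressed as it goes down into the hidden hole (horizontal distance between pin_knob and rest_bore below 0.01 m and z of pin_knob in the frame of rest_bore below 0.024 m and contact force between any of the fingers, the arm and pin above 2 N).
It fails at once if the tin is tipped over or dropped on its side (angle between tin_center's own z axis and vertical above 0.6 rad).
It fails at once if the spare pin is pulled out (distance of spare_knob from where it was at the start of the episode above 0.025 m).
It fails at once if a bystander is pushed away or knocked over (distance of any of brush, headlamp, flask from where it was at the start of the episode above 0.03 m or angle between flask's own z axis and vertical above 0.5 rad).
It also fails if it takes over 72 s, if anything falls off the work surface, if the arm or the gripper's body presses on something with over 40 N, if the wrist force passes 120 N, or if a joint passes its speed limit or range.

### The arm

A 6-joint arm with a two-finger parallel gripper is mounted at the origin on the work surface. World frame = base frame: x ahead of the robot, y to its left, z up, the work surface at z = 0. Lengths are in m, angles in rad, forces in N, time in s.
With the tool pointing down it reaches from about 0.2 to 0.875 m from the base axis. Payload 3.4 kg.
Tool frame: the origin (TCP) lies between the finger pads; the fingertips stand 25 mm ahead of it and the grasp point (between the pads) lies 6 mm ahead of it (r.nose_length is the z of the fingertips in the tool frame, in m); z points along the fingers, x is the direction in which the jaws open and shut, and the axes are right-handed (so a half turn about z gives the same grasp; the last joint's range is limited). The gripper opens to 94 mm and grips with 3 to 60 N. Pads are 16 mm wide; open, the fingers measure 119 mm over their backs; the gripper's body (75 mm by 177 mm) begins 78 mm behind the grasp point.
Start: joints at [1.182, 0.276, 1.505, -0, 1.361, -0.121], TCP at [0.152, 0.555, 0.23] pointing down, gripper open.
Joint ranges: [-2.89, 2.89], [-0.75, 2.08], [0.22, 2.7], [-1.18, 4.32], [0.11, 2.71], [-2.7, 2.7]. Speed limits (rad/s): [2.57, 2.57, 3.14, 3.14, 3.14, 3.14].

### API

Orientations are given as a unit quaternion [w, x, y, z].
In Python, from plant import r, gripper_to, inverse_kinematics, vision, models, telemetry gives the robot as it stands. Calls block until the motion is done:
- r.move_to(position, orientation): joint-space move of the TCP to a pose.
- r.move_l(position, rot=None, vel=0.15, guard=None): straight line of the TCP; rot=None keeps the orientation; vel is the mean speed in m/s. With guard (N) it stops when the force on the tool has changed by that much, and returns True; else False.
- r.movej(angles): joint-space move.
- gripper_to(opening, f_grip=None): finger opening in m; f_grip is the grip in N (None keeps the last); returns when the fingers have stopped.
- r.hold(seconds).
- inverse_kinematics(position, orientation): joint angles nearest the present ones, or None.
- vision.snapshot(name): name is "scene" or "top"; returns the picture (420x560x3 uint8, red, green, blue); there is no depth.
- vision.get_calibration(name): a dict with "fx", "fy", "cx", "cy" (pixels), "position" and "orientation" of the camera in the world. Camera axes: x right, y down, z forward; pixel columns grow to the right and rows downward; lengths in m; the calibration is good to about 2 mm. A picture is of the moment at which its call begins. get_calibration takes no time and is no camera call.
A pose or a line that the arm cannot do raises r.PlanningError and nothing moves.
- r.sign_off(): hands the job in, once; it reports no verdict.
Trained networks look in the newest picture that a camera, given by its name, has taken for a name from the list of things; names that differ only in an ending like _2 or _b are one class to them, and where a whole thing is asked for, a point or a joint stands for the part that bears it (a point fixed in the world has none). Each returns a list of dicts, best first, with "score" (0 to 1); they miss things now and then, are a little off and sometimes report something else, mostly with a low value. They report only what shows in the picture. A call takes as long as a camera call. They do not tell look-alikes from the thing itself.
- models.boxes_of(thing, camera): "at" ([x, y, z] in m, in world coordinates, good to about 4 mm: the middle of the surface that is visible of it).
- models.regions_of(thing, camera): "pixels" (420x560 bool, what is visible of it).
- models.mark_of(thing, camera): "at" ([x, y, z] in m, in world coordinates, good to about 4 mm: a listed point, or the origin of a listed thing).
Readings, each from a call of its own:
- telemetry.current_t(): time.
- telemetry.current_joints(): joint angles.
- telemetry.current_dq(): joint speeds.
- telemetry.current_joint_efforts(): joint torques, N m.
- telemetry.current_ee_pos(): TCP position.
- telemetry.current_tool_rot(): TCP orientation.
- telemetry.current_wrist_force(): force on the tool from outside, world axes, zero at the start.
- telemetry.current_torque(): the same for the moment, N m.
- telemetry.current_opening(): finger opening in m.
Only numpy, scipy, OpenCV 4.12 (cv2) and the standard library are available. Lean on these libraries where they do the work, as an engineer would, in place of code of your own. Each camera call takes 0.05 s, during which the arm holds its last target.

## Working session

There is one attempt and no reset: what is moved stays moved. The work goes in short steps, each a Python script; the robot and the scene stay as the last script left them, time stands still between calls to the robot, and variables do not carry over. Pictures are saved under pics/ and viewed, and the job is handed in when it is done.

```bash
mkdir -p pics; ls; python3 - <<'E'
from plant import r, gripper_to, inverse_kinematics, vision, models, telemetry
import cv2, numpy as np
for n in ["scene","top"]:
    im=vision.snapshot(n); cv2.imwrite(f"pics/{n}0.png",im[:,:,::-1]); print(n,vision.get_calibration(n))
    for t in ["tin_center","mat_top","rest_bore","rest_keel","pin_knob","spare_knob","brush","headlamp","flask"]:
        print(t,[(np.round(d["at"],3).tolist(),round(d["score"],2)) for d in models.mark_of(t,n)])
print(telemetry.current_t(), r.nose_length, telemetry.current_tool_rot())
E
```

```text
pics
scene {'fx': 472.65136405385135, 'fy': 472.65136405385135, 'cx': 282.6348275415264, 'cy': 202.03095688919075, 'position': array([ 1.06222654, -0.76276896,  0.74288486]), 'orientation': array([-0.42306872,  0.85607969,  0.26547361, -0.13290664])}
tin_center [([0.531, 0.169, 0.019], 0.89), ([0.567, -0.052, 0.082], 0.86), ([0.356, 0.033, 0.018], 0.58)]
mat_top [([0.484, 0.33, 0.005], 0.62)]
rest_bore [([0.573, -0.046, 0.064], 0.79)]
rest_keel [([0.574, 0.016, 0.08], 0.59)]
pin_knob [([0.416, -0.396, 0.073], 0.64), ([0.575, -0.362, 0.068], 0.64), ([0.493, -0.351, 0.081], 0.5)]
spare_knob [([0.495, -0.287, 0.081], 0.81)]
brush [([0.786, 0.006, -0.001], 0.97)]
headlamp [([0.683, 0.294, -0.002], 0.58)]
flask [([0.701, -0.364, 0.001], 0.68)]
top {'fx': 455.8451724830291, 'fy': 455.8451724830291, 'cx': 277.32044287710187, 'cy': 217.87549653852074, 'position': array([ 0.43456162, -0.04335617,  1.34602613]), 'orientation': array([-0.03483642,  0.70793232, -0.70386581,  0.04680992])}
tin_center [([0.57, -0.048, 0.083], 0.84), ([0.531, 0.166, 0.02], 0.74), ([0.363, 0.033, 0.01], 0.7)]
mat_top [([0.482, 0.322, 0.001], 0.63)]
rest_bore [([0.569, -0.046, 0.065], 0.75), ([0.682, 0.302, -0.003], 0.35)]
rest_keel [([0.575, 0.014, 0.08], 0.73)]
pin_knob [([0.415, -0.391, 0.072], 0.68), ([0.573, -0.361, 0.071], 0.43), ([0.499, -0.344, 0.082], 0.38)]
spare_knob [([0.494, -0.285, 0.079], 0.55)]
brush []
headlamp [([0.679, 0.3, -0.002], 0.58)]
flask [([0.702, -0.363, 0.002], 0.67), ([0.482, 0.323, 0.003], 0.42)]
1.0 0.025 [-3.07946504e-05  7.95182025e-01  6.06370796e-01  5.85127697e-05]
```

View pics/scene0.png

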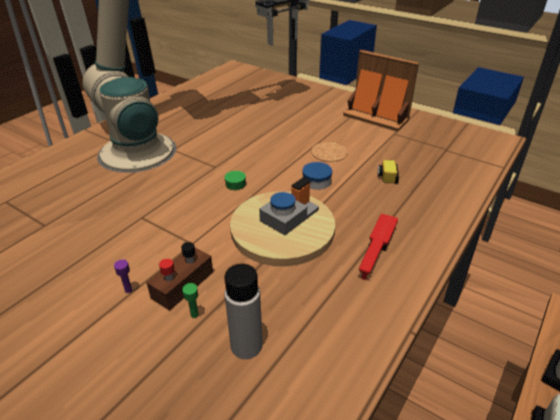

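View pics/top0.png

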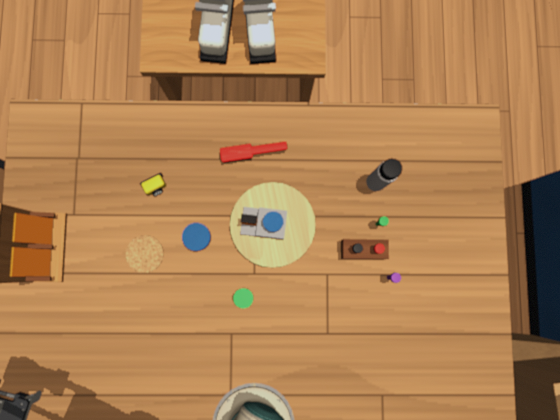

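```bash
cat > h.py <<'E'
from plant import r, gripper_to, inverse_kinematics, vision, models, telemetry
import cv2, numpy as np
from scipy.spatial.transform import Rotation as R
def snap(n,f=None):
    im=vision.snapshot(n)
    if f: cv2.imwrite(f"pics/{f}.png",im[:,:,::-1])
    return im
def Rq(q): return R.from_quat([q[1],q[2],q[3],q[0]])
def ray(n,u,v,z):
    c=vision.get_calibration(n); d=Rq(c["orientation"]).apply([(u-c["cx"])/c["fx"],(v-c["cy"])/c["fy"],1]); p=np.array(c["position"])
    return p+d*(z-p[2])/d[2]
def proj(n,P):
    c=vision.get_calibration(n); q=Rq(c["orientation"]).inv().apply(np.array(P)-c["position"])
    return np.array([c["fx"]*q[0]/q[2]+c["cx"],c["fy"]*q[1]/q[2]+c["cy"]])
def crop(im,u0,v0,u1,v1,k,f):
    cv2.imwrite(f"pics/{f}.png",cv2.resize(im[v0:v1,u0:u1,::-1],None,fx=k,fy=k,interpolation=cv2.INTER_CUBIC))
def down(a):
    "tool down, tool x (jaw axis) at world angle a"
    m=np.array([[np.cos(a),np.sin(a),0],[np.sin(a),-np.cos(a),0],[0,0,-1]])
    q=R.from_matrix(m).as_quat(); return np.array([q[3],q[0],q[1],q[2]])
E
python3 - <<'E'
from h import *
a=cv2.imread("pics/top0.png")[:,:,::-1]; b=cv2.imread("pics/scene0.png")[:,:,::-1]
t=cv2.resize(a[190:270,180:400],None,fx=3.6,fy=3.6,interpolation=cv2.INTER_CUBIC)
s=cv2.resize(b[150:310,100:350],None,fx=3.16,fy=1.9,interpolation=cv2.INTER_CUBIC)
s=cv2.resize(s,(t.shape[1],300)); cv2.imwrite("pics/crop1.png",np.vstack([t,s])[:,:,::-1])
for n,im in(("top",a),("scene",b)):
    h=cv2.cvtColor(np.ascontiguousarray(im),cv2.COLOR_RGB2HSV)
    for nm,m in(("blue",(h[...,0]>100)&(h[...,0]<118)&(h[...,1]>130)&(h[...,2]>60)),("red",((h[...,0]<4)|(h[...,0]>174))&(h[...,1]>190)&(h[...,2]>80)),("black",h[...,2]<45)):
        k,l,st,c=cv2.connectedComponentsWithStats(m.astype(np.uint8))
        for i in range(1,k):
            if st[i,4]>25 and 90<c[i][0]<420 and 130<c[i][1]<320:
                z={"blue":.094,"red":.09,"black":.1}[nm]
                print(n,nm,st[i],c[i].round(1),ray(n,*c[i],z).round(4))
E
```

```text
top blue [263 213  20  18 276] [272.4 221.4] [ 0.5699 -0.0507  0.094 ]
top blue [183 224  27  26 554] [195.9 236.6] [0.5266 0.159  0.094 ]
top red [220 142  67  20 311] [249.2 150.5] [0.7711 0.0159 0.09  ]
top black [380 164  15  16  66] [384.5 173.7] [ 0.7057 -0.3632  0.1   ]
scene blue [304 163  27  17 366] [316.9 170.8] [0.5765 0.0892 0.094 ]
scene blue [271 193  24  16 281] [282.3 200.2] [ 0.5741 -0.0583  0.094 ]
scene red [360 214  37  60 901] [377.9 240.8] [ 0.8117 -0.0569  0.09  ]
scene red [160 259  13  16 157] [165.8 266.1] [ 0.5046 -0.355   0.09  ]
scene black [293 177  17  12  99] [301.4 182.9] [0.5774 0.0165 0.1   ]
scene black [182 243  13  15 159] [188.3 250.1] [ 0.5178 -0.3046  0.1   ]
scene black [149 258  63  51 771] [182.2 285.6] [ 0.5742 -0.3799  0.1   ]
scene black [225 265  33  36 975] [241.1 282.4] [ 0.6579 -0.313   0.1   ]
```

View pics/crop1.png

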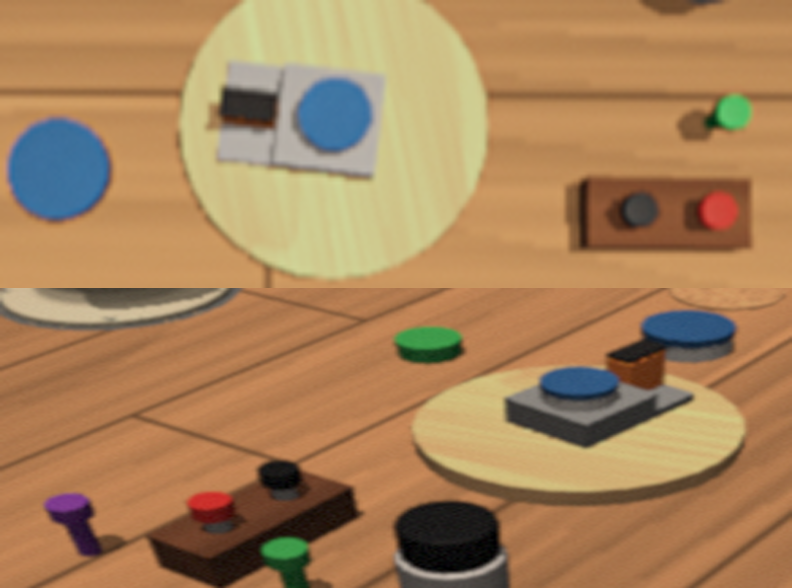

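Tins: small blue on the rest at top (272,221) is the target. The larger blue (196,237) and the green (243,298) are look-alikes. Pins: red knob at (379,248) is the target. Black (357,249) is the spare, and green (383,222) and purple (394,278) are look-alikes. The crop confirms both choices: the tin is the smaller blue-lidded one and stands on the rest, and the red knob is in the right-hand hole.

```bash
python3 - <<'E'
from h import *
print("mat",ray("top",144.5,254,.004))
tin=np.array([.5705,-.0505])
best=None
for a in(0,np.pi):
    j=inverse_kinematics([*tin,.2],down(a)); print(a,j)
    if j is not None and (best is None or abs(j[5])<abs(best[1][5])): best=(a,j)
q=down(best[0]); print("a",best[0])
gripper_to(.094,20)
r.move_to([*tin,.17],q); print(telemetry.current_t())
im=snap("top","top1"); im2=snap("scene","scene1")
crop(im,200,150,350,270,5,"c_top1"); crop(im2,220,130,360,250,5,"c_sc1")
E
```

```text
mat [0.48147145 0.32197234 0.004     ]
0 [-2.09761106e-01  2.90935447e-01  1.56058612e+00 -4.44089210e-16
  1.29007109e+00 -2.09761106e-01]
3.141592653589793 None
a 0
3.825
```

View pics/c_top1.png

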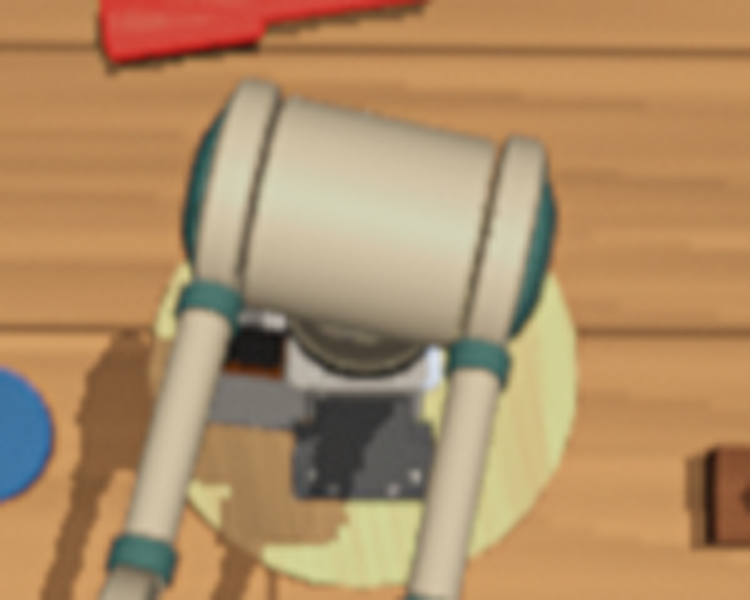

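View pics/c_sc1.png

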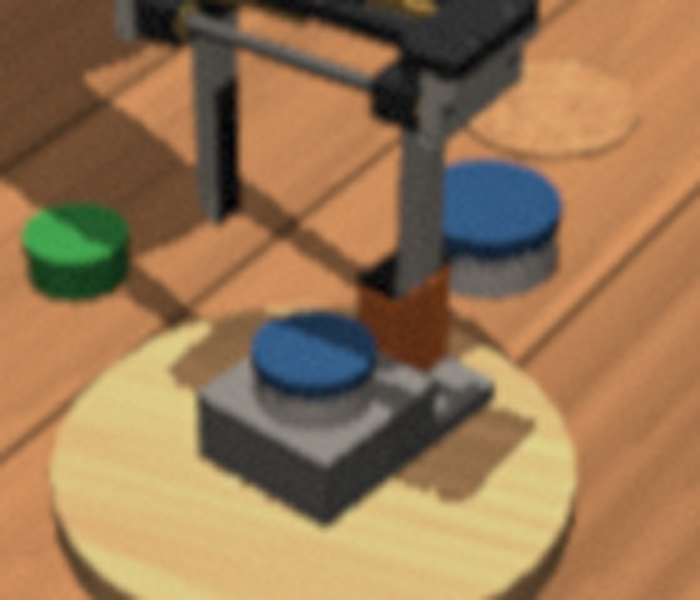

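The scene crop shows the open jaws straddling the tin and clear of the keel. Next I descend, grip, and carry it to the mat.

```bash
python3 - <<'E'
from h import *
tin=np.array([.5705,-.0505]); q=down(0)
print(r.move_l([*tin,.0945],vel=.12,guard=8), telemetry.current_ee_pos())
print(gripper_to(.04,15), telemetry.current_opening())
r.move_l([*tin,.18],vel=.2); print(telemetry.current_opening())
mat=[.4815,.322]
r.move_to([*mat,.12],q)
print(r.move_l([*mat,.035],vel=.12,guard=4), telemetry.current_ee_pos(),telemetry.current_wrist_force())
im=snap("scene","scene2"); crop(im,280,90,400,190,6,"c_sc2")
print(telemetry.current_t())
E
```

```text
False [ 0.57108245 -0.05055749  0.09499868]
False 0.056678397741638506
0.05638406991591628
True [0.48046233 0.32060665 0.03287921] [-0.14038704 -0.30808927  5.05161373]
8.2
```

View pics/c_sc2.png

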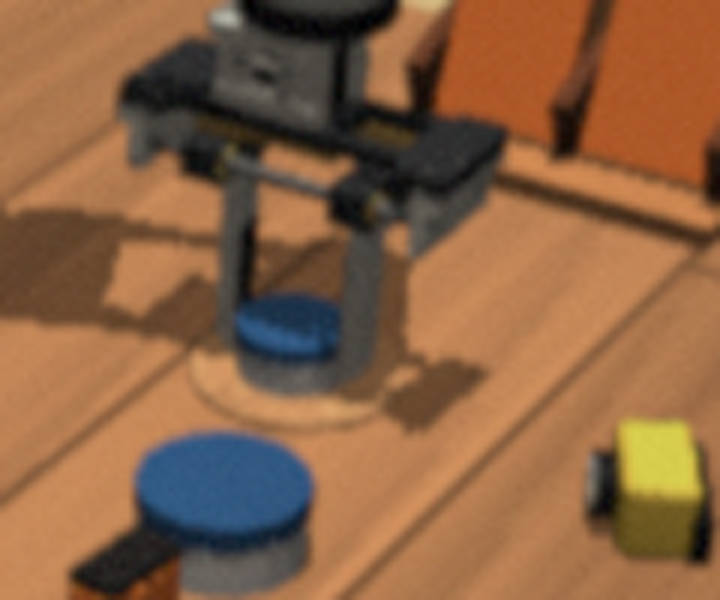

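Tin is upright on the mat and in contact. Release it, back off, and look at the bore and the knobs.

```bash
python3 - <<'E'
from h import *
gripper_to(.085,15)
r.move_l([.4805,.3206,.14],vel=.2)
im=snap("top","top3"); im2=snap("scene","scene3")
print(telemetry.current_t())
for n in("top","scene"):
    for t in("rest_bore","rest_keel","tin_center","mat_top","pin_knob"):
        print(n,t,[(np.round(d["at"],4).tolist(),round(d["score"],2)) for d in models.mark_of(t,n)][:3])
crop(im,215,190,315,260,8,"c_top3")
crop(im2,230,160,330,235,8,"c_sc3")
crop(im,335,215,405,285,8,"c_top3p")
E
```

```text
9.625
top rest_bore [([0.5697, -0.0476, 0.0675], 0.79)]
top rest_keel [([0.5742, 0.0149, 0.0816], 0.58)]
top tin_center [([0.4813, 0.319, 0.0242], 0.88), ([0.5306, 0.1649, 0.0241], 0.85), ([0.3621, 0.0294, 0.0121], 0.51)]
top mat_top [([0.4812, 0.3245, 0.0017], 0.6)]
top pin_knob [([0.4964, -0.3453, 0.0844], 0.66), ([0.5766, -0.3627, 0.074], 0.58), ([0.4148, -0.3921, 0.071], 0.48)]
scene rest_bore [([0.5739, -0.0456, 0.0685], 0.57)]
scene rest_keel [([0.5741, 0.0152, 0.0853], 0.88), ([0.5693, -0.0474, 0.027], 0.65)]
scene tin_center [([0.5304, 0.1686, 0.0173], 0.95), ([0.3564, 0.0321, 0.0182], 0.9), ([0.5746, 0.0161, 0.0823], 0.7)]
scene mat_top [([0.4827, 0.3268, 0.0013], 0.55)]
scene pin_knob [([0.4163, -0.3956, 0.0708], 0.74), ([0.4941, -0.3492, 0.0804], 0.7), ([0.5732, -0.3616, 0.0674], 0.58)]
```

View pics/c_top3.png

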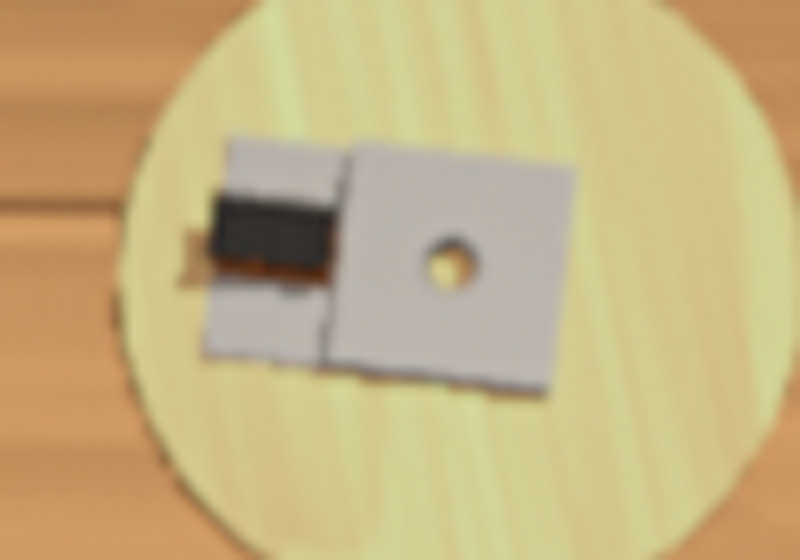

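View pics/c_sc3.png

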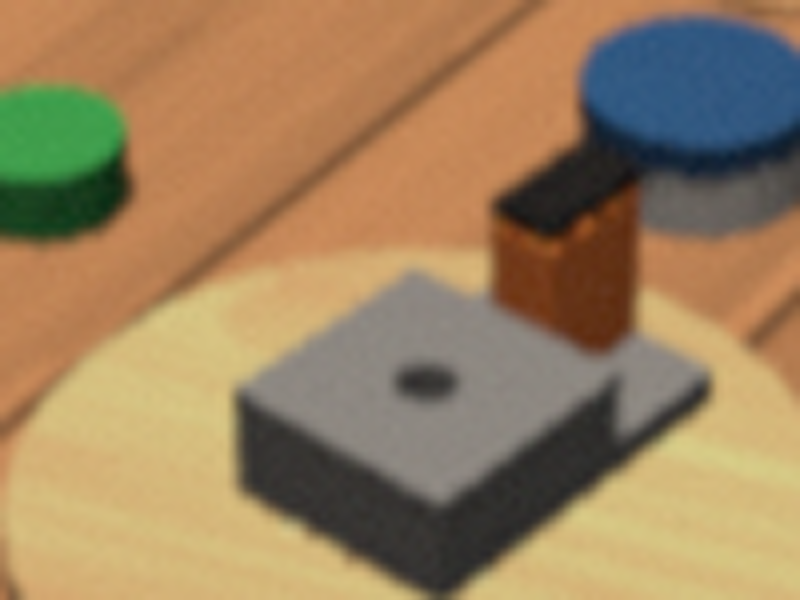

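View pics/c_top3p.png

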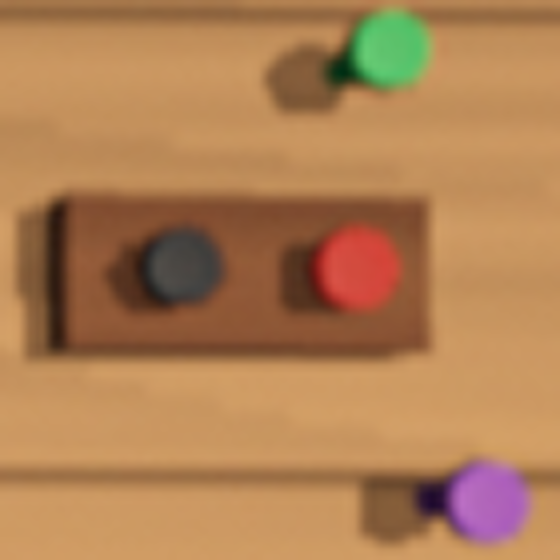

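```bash
python3 - <<'E'
from h import *
def px(o,u,v,k=8): return (o[0]+(u+.5)/k-.5, o[1]+(v+.5)/k-.5)
T=(215,190);S=(230,160)
print("bore top",ray("top",*px(T,452,265),.066),"scene",ray("scene",*px(S,427,383),.066))
ct=np.array([ray("top",*px(T,*p),.066) for p in[(350,145),(577,165),(548,390),(325,363)]])
cs=np.array([ray("scene",*px(S,*p),.066) for p in[(413,270),(618,372),(440,505),(237,390)]])
print("corners",ct.round(4).tolist(),ct.mean(0)); print(cs.round(4).tolist(),cs.mean(0))
print("keel top",ray("top",*px(T,275,230),.104))
for k in((ct[0]-ct[1]),(ct[3]-ct[2])): print("ang top",np.degrees(np.arctan2(k[1],k[0])))
for k in((cs[1]-cs[2]),(cs[0]-cs[3])): print("ang sc",np.degrees(np.arctan2(k[1],k[0])))
print("knob",ray("top",*px((335,215),358,267),.090),"spare",ray("top",*px((335,215),182,267),.090))
for n in("top","scene"):
    im=cv2.imread(f"pics/{n}3.png"); h=cv2.cvtColor(im,cv2.COLOR_BGR2HSV)
    m=((h[...,0]<4)|(h[...,0]>174))&(h[...,1]>150)&(h[...,2]>80)
    k,l,st,c=cv2.connectedComponentsWithStats(m.astype(np.uint8))
    for i in range(1,k):
        if st[i,4]>20: print(n,st[i],c[i],ray(n,*c[i],.090),ray(n,*c[i],.079))
E
```

```text
bore top [ 0.56938675 -0.04711017  0.066     ] scene [ 0.57006181 -0.05001261  0.066     ]
corners [[0.6119, -0.0107, 0.066], [0.6053, -0.0912, 0.066], [0.5254, -0.0811, 0.066], [0.5344, -0.0027, 0.066]] [ 0.56925628 -0.04642878  0.066     ]
[[0.5351, -0.0067, 0.066], [0.6131, -0.0143, 0.066], [0.6044, -0.0935, 0.066], [0.5264, -0.0838, 0.066]] [ 0.56976286 -0.0495779   0.066     ]
keel top [0.5770386  0.01369545 0.104     ]
ang top 85.32637571236845
ang top 83.42940147848773
ang sc 83.70346839098522
ang sc 83.55325049812409
knob [ 0.49865922 -0.34663987  0.09      ] spare [ 0.49831637 -0.28564258  0.09      ]
top [220 142  67  20 693] [248.11111111 151.18614719] [0.76909318 0.01893874 0.09      ] [0.77202294 0.01948431 0.079     ]
top [374 244  10   9  77] [378.53246753 248.05194805] [ 0.49833101 -0.3444688   0.09      ] [ 0.49888948 -0.34710588  0.079     ]
scene [360 214  37  60 908] [378.02863436 240.60242291] [ 0.81160555 -0.05628871  0.09      ] [ 0.80738302 -0.04438572  0.079     ]
scene [160 259  13  16 164] [165.79878049 266.28658537] [ 0.50511403 -0.3554077   0.09      ] [ 0.49572763 -0.34854435  0.079     ]
```

```bash
python3 - <<'E'
from h import *
k=np.array([.498,-.3462])
for a in(np.pi/2,-np.pi/2): print(a,inverse_kinematics([*k,.14],down(a)))
j=[(a,inverse_kinematics([*k,.14],down(a))) for a in(np.pi/2,-np.pi/2)]; j=[x for x in j if x[1] is not None]
a=min(j,key=lambda x:abs(x[1][5]))[0]
gripper_to(.046,5)
r.move_to([*k,.17],down(a))
print(r.move_l([*k,.085],vel=.1,guard=5),telemetry.current_ee_pos(),telemetry.current_t())
gripper_to(.02,4); print(telemetry.current_opening(),telemetry.current_wrist_force())
im=snap("scene","scene4"); crop(im,110,190,250,310,5,"c_sc4")
E
```

```text
1.5707963267948966 [-7.22159920e-01  3.83615791e-01  1.57563946e+00 -4.44089210e-16
  1.18233740e+00 -2.29295625e+00]
-1.5707963267948966 [-7.22159920e-01  3.83615791e-01  1.57563946e+00 -4.44089210e-16
  1.18233740e+00  8.48636407e-01]
False [ 0.49845767 -0.34657451  0.08561465] 14.2667
0.028067636714879433 [ 0.48735043 -0.6462524   1.84074358]
```

View pics/c_sc4.png

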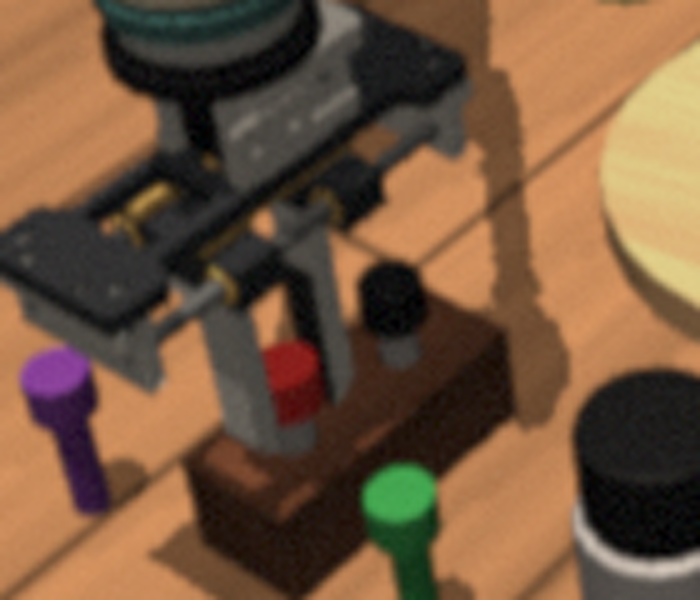

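```bash
python3 - <<'E'
from h import *
k=np.array([.498,-.3462])
gripper_to(.046,5)
r.move_to([*k,.085],down(0))
print(telemetry.current_ee_pos(),telemetry.current_wrist_force())
gripper_to(.02,25); print(telemetry.current_opening(),telemetry.current_ee_pos(),telemetry.current_wrist_force())
r.move_l([*k,.205],vel=.15); print(telemetry.current_opening(),telemetry.current_wrist_force(),telemetry.current_t())
b=[.5697,-.0482]
r.move_to([*b,.205],down(0)); r.move_l([*b,.175],vel=.15)
print(telemetry.current_ee_pos(),telemetry.current_t())
im=snap("scene","scene5"); crop(im,200,110,350,240,5,"c_sc5")
im=snap("top","top5"); crop(im,210,170,330,270,6,"c_top5")
E
```

```text
[ 0.49801216 -0.34620906  0.08502327] [-0.15310098  0.5875842  -1.47513627]
0.027395041014126674 [ 0.49793832 -0.34619101  0.08499784] [-0.02795531 -0.38781532 -0.03860664]
0.027220659743091437 [-0.79309808  0.20247075 -1.6973579 ] 18.0417
[ 0.56926236 -0.04936362  0.17443853] 19.5667
```

View pics/c_sc5.png

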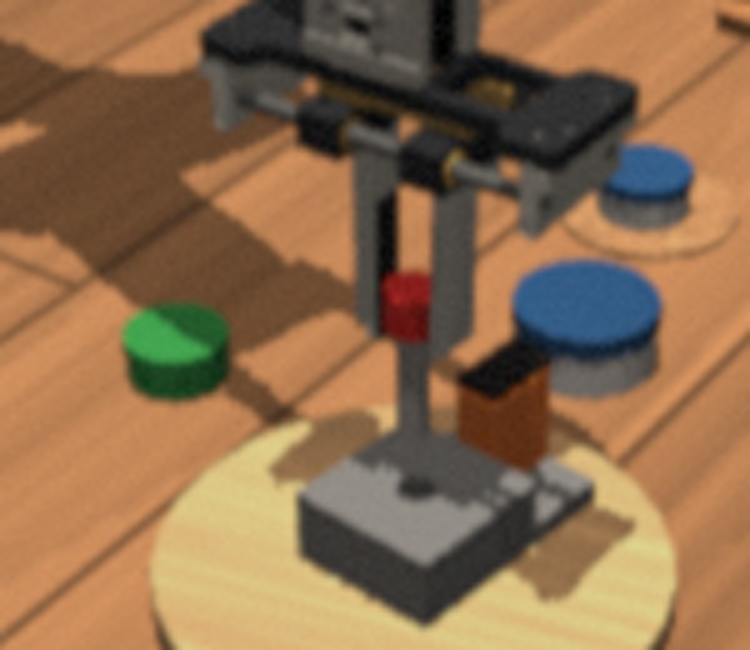

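View pics/c_top5.png

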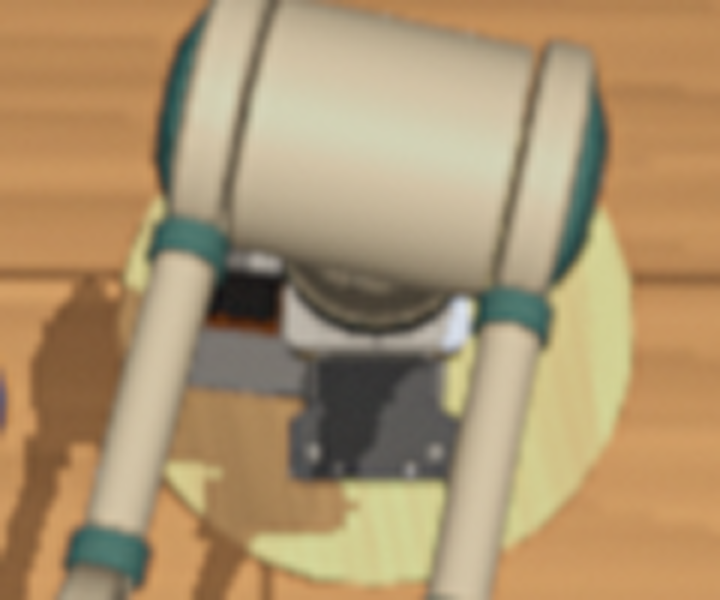

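```bash
python3 - <<'E'
from h import *
p=np.array(telemetry.current_ee_pos()); print(p)
c=lambda q:((q-np.array([200,110])+.5)*5-.5).round(1)
print("foot pred",c(proj("scene",[p[0],p[1],p[2]-.075])),"knobtop",c(proj("scene",[p[0],p[1],p[2]+.005])),"bore",c(proj("scene",[.5697,-.0482,.066])))
im=cv2.imread("pics/scene5.png"); cv2.imwrite("pics/z5.png",cv2.resize(im[160:220,260:310],None,fx=10,fy=10,interpolation=cv2.INTER_CUBIC))
E
```

```text
[ 0.57031268 -0.04911644  0.17575684]
foot pred [418.1 428.4] knobtop [417.7 280.9] bore [418.3 486.9]
```

View pics/z5.png

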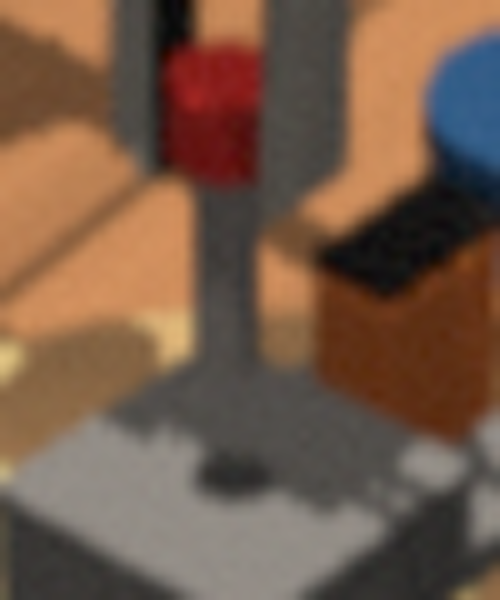

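```bash
python3 - <<'E'
from h import *
b=[.5700,-.0475]
r.move_l([*b,.150],vel=.1)
g=r.move_l([*b,.1035],vel=.04,guard=4)
print(g,telemetry.current_ee_pos(),telemetry.current_wrist_force(),telemetry.current_t())
im=snap("scene","scene6"); crop(im,220,120,350,230,6,"c_sc6")
E
```

```text
False [ 0.56983698 -0.04737146  0.1035414 ] [-1.34970132  0.96503259 -1.63589806] 21.375
```

View pics/c_sc6.png

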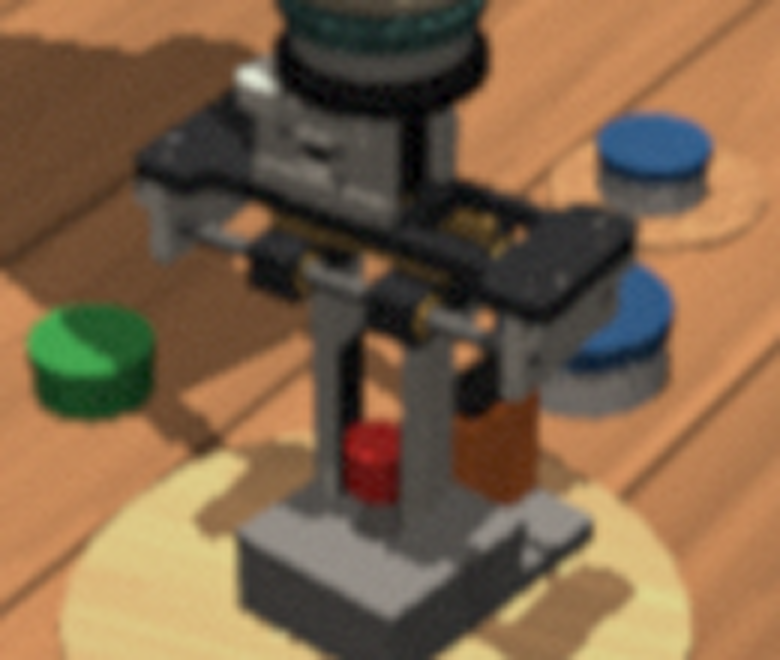

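The pin is in the bore, a couple of mm above the board. Release it and check.

```bash
python3 - <<'E'
from h import *
gripper_to(.055,10)
p=telemetry.current_ee_pos()
r.move_l([.57,-.0475,.16],vel=.15)
kb=[.5765,.0144]; a=np.radians(-6.2)
gripper_to(.06,10)
r.move_to([*kb,.16],down(a))
im=snap("scene","scene7"); crop(im,220,120,350,230,6,"c_sc7")
r.move_l([*kb,.094],vel=.1,guard=5)
print(telemetry.current_ee_pos(),telemetry.current_t(),telemetry.current_wrist_force())
im=snap("scene","scene8"); crop(im,220,120,350,230,6,"c_sc8")
E
```

```text
[0.57701234 0.01412487 0.09442492] 24.1167 [-0.28566509  0.32319099  0.07493743]
```

View pics/c_sc7.png

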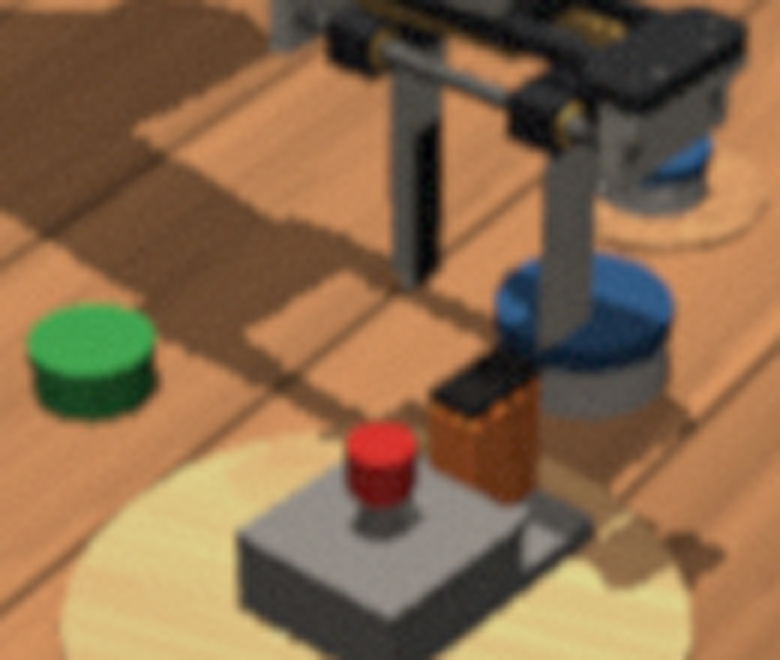

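View pics/c_sc8.png

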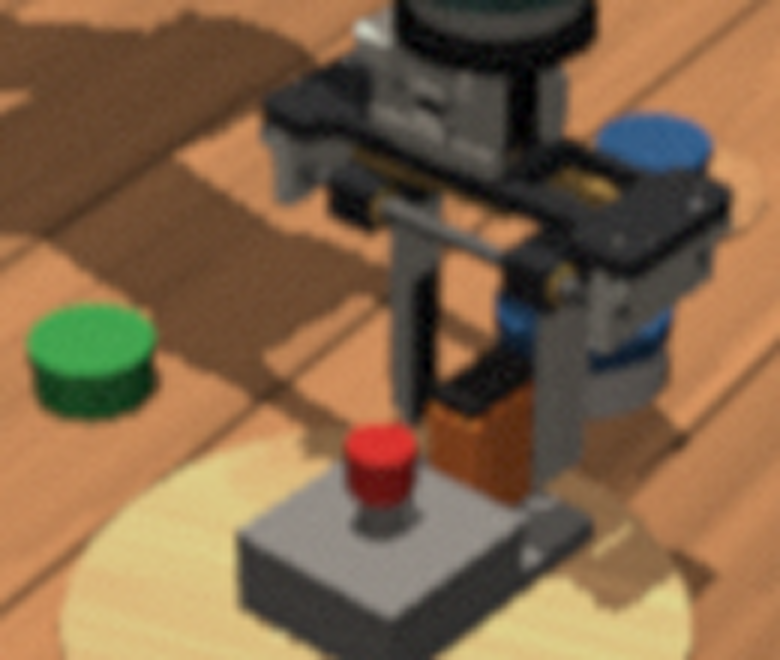

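Pin stands released in the bore, knob at crop (382,465), and the jaws straddle the keel. Grip the keel and begin the ring search.

```bash
cat > s.py <<'E'
from h import *
def knob(f=None):
    im=snap("scene",f); h=cv2.cvtColor(im,cv2.COLOR_RGB2HSV)
    m=((h[...,0]<5)|(h[...,0]>173))&(h[...,1]>150)&(h[...,2]>60); m[:150]=0; m[240:]=0; m[:,:240]=0; m[:,330:]=0
    k,l,st,c=cv2.connectedComponentsWithStats(m.astype(np.uint8))
    i=1+np.argmax(st[1:,4]); return c[i]
E
python3 - <<'E'
from s import *
import json
k0=knob(); 
gripper_to(.01,20); print("open",telemetry.current_opening(),telemetry.current_wrist_force())
p0=np.array([.5765,.0144,.094]); k1=knob(); print(k0,k1,telemetry.current_t())
bp=proj("scene",[.5697,-.0482,.09])
def exp(off): return k1+proj("scene",np.array([.5697+off[0],-.0482+off[1],.09]))-bp
json.dump(dict(k1=k1.tolist()),open("st.json","w"))
done=False; log=[]
for R_ in(.0108,):
    N=16
    for i in range(N+1):
        th=2*np.pi*i/N
        off=np.array([R_*np.cos(th),R_*np.sin(th)])
        g=r.move_l([p0[0]+off[0],p0[1]+off[1],p0[2]],vel=.03,guard=9)
        f=np.array(telemetry.current_wrist_force())
        if i%3==0 or g or i==N:
            e=np.array(telemetry.current_ee_pos())-p0; d=knob()-exp(e[:2]); print(i,g,f.round(1),(e*1e3).round(1),d.round(1),telemetry.current_t())
            if d[1]>4: done=True; break
    if done: break
print(done,telemetry.current_t())
knob("scene9")
E
```

```text
open 0.024073331533281964 [-0.86900728  0.01617713  1.1538296 ]
[282.92125984 196.67716535] [283.05426357 196.74418605] 24.9167
0 True [-1.3 -0.5  3.9] [ 0.5  0.1 -0. ] [-0.3 -0. ] 25.2083
1 True [-2.1 -1.5  4.4] [1.2 0.2 0.1] [-0.2 -0.1] 25.525
2 True [-0.3  0.   4.4] [1.9 1.  0.3] [ 0.5 -0.1] 25.8167
3 True [-0.1 -0.3  3.5] [2.5 3.1 0.4] [0.  0.1] 26.125
6 False [3.6 2.3 1.3] [-7.2  8.4  0.3] [-0.5  0. ] 27.2
9 False [0.7 5.9 6.6] [-11.2  -2.2   0.3] [-0.3  0.1] 28.125
10 True [-0.8 -1.1  3.6] [-10.3  -3.7   0.5] [-1.   0.4] 28.3833
11 True [-1.4  1.2  4.6] [-10.2  -4.    0.6] [-0.9  0.3] 28.6417
12 True [-0.9  1.4  3.9] [-9.9 -4.1  0.7] [-0.9  0.4] 28.925
13 True [-1.2  1.2  4.3] [-9.5 -4.2  0.9] [-0.8  0.4] 29.2417
14 True [-2.   0.8  5.4] [-9.1 -4.2  1. ] [-0.5  0.3] 29.575
15 True [-1.7 -0.   4.8] [-8.7 -4.1  1.2] [-0.7 -0. ] 29.9167
16 True [-1.   0.   5.3] [-8.3 -4.1  1.4] [-0.6 -0.1] 30.2667
False 30.2667
```

```bash
python3 - <<'E'
from s import *
im=cv2.imread("pics/scene9.png")[:,:,::-1]; crop(im,235,140,335,225,8,"c_sc9")
print(telemetry.current_wrist_force(),telemetry.current_torque(),telemetry.current_ee_pos(),telemetry.current_t())
E
```

```text
[-1.9150509   0.32806526  4.42365539] [-0.16999309  0.0365018  -0.03103438] [0.56814741 0.01030718 0.09534392] 30.3167
```

View pics/c_sc9.png

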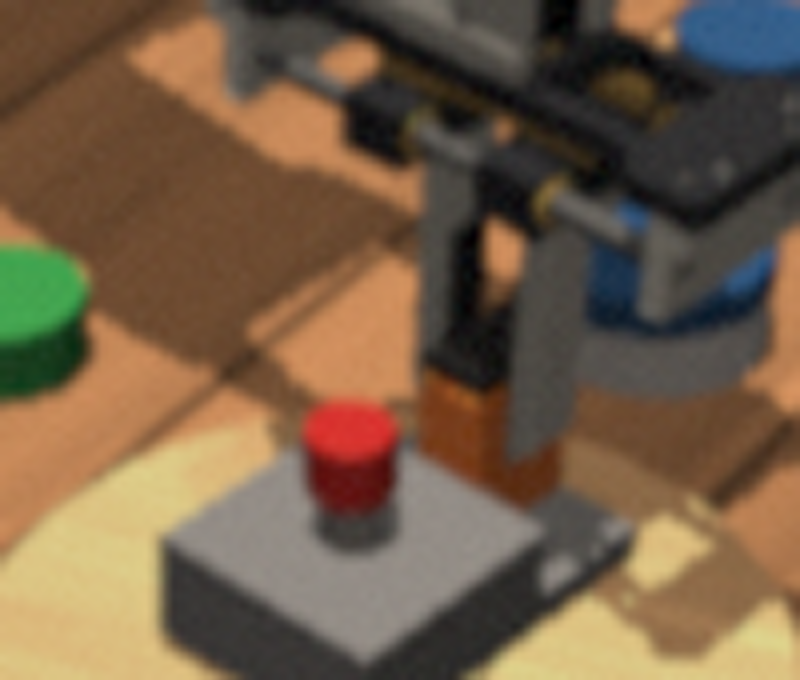

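```bash
python3 - <<'E'
from s import *
for _ in range(4): print((np.array(telemetry.current_ee_pos())*1e3).round(2),np.array(telemetry.current_wrist_force()).round(2))
e=np.array([.5682,.0103])
for d in([-.002,0],[-.004,0]):
    r.move_l([e[0]+d[0],e[1]+d[1],.0945],vel=.03); 
    print((np.array(telemetry.current_ee_pos())*1e3).round(2),np.array(telemetry.current_wrist_force()).round(2),telemetry.current_t(),telemetry.current_opening(),knob())
E
```

```text
[568.15  10.31  95.34] [-1.92  0.33  4.42]
[568.15  10.31  95.34] [-1.92  0.33  4.42]
[568.15  10.31  95.34] [-1.92  0.33  4.42]
[568.15  10.31  95.34] [-1.92  0.33  4.42]
[567.78  10.26  95.2 ] [-0.31 -0.35  5.18] 30.5667 0.023820806062503013 [278.34375 196.1875 ]
[566.64  10.19  95.16] [4.69 0.07 4.64] 30.8667 0.02424027425428611 [278.2  195.88]
```

```bash
cat > ring.py <<'E'
from s import *
import json,sys
k1=np.array(json.load(open("st.json"))["k1"])
p0=np.array([.5765,.0144]); bp=proj("scene",[.5697,-.0482,.09])
def drop():
    e=np.array(telemetry.current_ee_pos()); off=e[:2]-p0
    d=knob()-(k1+proj("scene",[.5697+off[0],-.0482+off[1],.09])-bp)
    return d,off
def run(R_,i0,i1,z,vel=.035,N=16,guard=18):
    for i in range(i0,i1+1):
        th=2*np.pi*i/N
        g=r.move_l([p0[0]+R_*np.cos(th),p0[1]+R_*np.sin(th),z],vel=vel,guard=guard)
        f=np.array(telemetry.current_wrist_force())
        z+=np.clip((f[2]-1.)*5e-5,-2e-4,2e-4); z=min(z,.0965)
        if i%2==0 or g or i==i1:
            d,off=drop(); print(i,g,f.round(1),(off*1e3).round(1),"d",d.round(1),round(telemetry.current_t(),2),round(z,4))
            if d[1]>4: print("DROPPED"); return True,z
    return False,z
E
python3 - <<'E'
from ring import *
ok,z=run(.011,9,17,.0950)
E
```

```text
10 False [1.2 6.8 8.2] [-9.1 -5.3] d [-0.4 -0.1] 31.49 0.0954
12 False [-6.8 10.4 16.3] [-6.9 -6.6] d [-0.1  0.6] 32.09 0.0958
14 False [-15.2   1.3  20.4] [-4.9 -6.3] d [0.2 0.7] 32.69 0.0962
16 False [-12.7  -7.9  14.6] [ 0.6 -3.1] d [0.6 0.3] 33.29 0.0965
17 False [-7.9 -6.9 10. ] [2.9 0.8] d [ 0.4 -0. ] 33.62 0.0965
```

```bash
python3 - <<'E'
from ring import *
e=np.array(telemetry.current_ee_pos()); f=np.array(telemetry.current_wrist_force()); print(e,f,telemetry.current_torque())
r.move_l([e[0],e[1],.0965],vel=.05)
print((np.array(telemetry.current_ee_pos())*1e3).round(1),np.array(telemetry.current_wrist_force()).round(1),np.array(telemetry.current_torque()).round(2))
c=np.array([e[0],e[1],.0975])
for dx,dz in((0,0),(-.003,0),(-.006,0),(-.009,0)):
    r.move_l([c[0]+dx,c[1],c[2]+dz],vel=.03)
    print(dx,(np.array(telemetry.current_ee_pos())*1e3).round(1),np.array(telemetry.current_wrist_force()).round(1),np.array(telemetry.current_torque()).round(2),telemetry.current_opening())
print(drop(),telemetry.current_t())
E
```

```text
[0.57946802 0.01533425 0.09576988] [-8.08482498 -7.5279705  10.10242269] [-1.60009203  1.43660113 -0.11615899]
[576.5  14.7  95.6] [-2.9 -3.   2.2] [-0.58  0.54 -0.02]
0 [578.4  15.9  96.2] [-1.  -0.5 -5.3] [-0.05  0.17 -0.09] 0.023724775803336335
-0.003 [576.1  15.9  97.1] [ 0.1 -0.4 -6.6] [ 0.1  -0.03 -0.02] 0.023489561827074342
-0.006 [573.3  15.5  97.5] [-0.1 -0.4 -5.5] [ 0.09 -0.04 -0.06] 0.023801416716584558
-0.009 [570.3  15.4  97.6] [ 0.6  0.3 -4.8] [ 0.18 -0.1   0.01] 0.023857671520930282
(array([-0.64650737, -0.0570763 ]), array([-0.00622202,  0.00096876])) 34.975
```

```bash
sed -i 's/z+=np.clip.*/z+=np.clip((f[2]+2.)*8e-5,-4e-4,4e-4); z=float(np.clip(z,.0945,.0985))/' ring.py
sed -i 's/g=r.move_l/fz0=telemetry.current_ee_pos()[2]; g=r.move_l/; s/(off\*1e3).round(1),"d"/(off*1e3).round(1),round(1e3*telemetry.current_ee_pos()[2],1),"d"/' ring.py
python3 - <<'E'
from ring import *
ok,z=run(.011,8,14,.0968)
E
```

```text
8 False [ 0.2 -0.2 -5.7] [-11.4  -0.1] 96.8 d [-0.7 -0.3] 35.32 0.0965
10 False [-0.4 -0.4 -6.4] [-7.6 -8.2] 96.2 d [0.1 0.5] 35.92 0.0959
12 False [-1.7 -0.3 -4.4] [  0.3 -11.1] 95.7 d [0.4 0.9] 36.52 0.0955
14 False [-0.9  0.3 -2.4] [ 8.4 -7.8] 95.6 d [-0.2  0.5] 37.12 0.0954
```

```bash
python3 - <<'E'
from ring import *
ok,z=run(.011,15,24,.0954)
if not ok: ok,z=run(.0138,24,33,z)
knob("scene10")
E
```

```text
16 False [-1.  -0.7 -3.4] [11.7  0.5] 95.5 d [ 1.  -0.2] 37.72 0.0953
18 False [ 1.3 -0.1 -1.4] [7.8 8.3] 95.4 d [-0.6 -0.3] 38.32 0.0953
20 False [ 0.6 -1.1 -1.5] [-0.8 11.3] 95.5 d [-0.8 -0.1] 38.92 0.0955
22 False [ 0.2  0.3 -0.6] [-8.5  7.5] 95.5 d [-0.7 -0.3] 39.52 0.0957
24 False [ 0.6  0.2 -2. ] [-11.4  -0.4] 95.6 d [-1.2  0. ] 40.12 0.0957
24 False [ 0.9 -1.4 -3.9] [-14.1  -0.3] 95.6 d [-0.5 -0.3] 40.42 0.0956
26 False [-2.8  2.9  0.1] [-10.4  -9.7] 95.5 d [-0.5  0.3] 41.07 0.0957
28 False [-0.4  0.1 -3.9] [  0.7 -14.7] 95.6 d [1.  0.9] 41.72 0.0957
30 False [-5.1 -5.6  0.2] [  8.1 -11.6] 95.8 d [1.2 1. ] 42.37 0.0957
32 False [ 0.6 -0.7 -3.2] [14.9  0.9] 95.8 d [ 0.5 -0.2] 43.02 0.0956
33 False [ 0.6  0.9 -2. ] [13.   6.2] 95.8 d [ 0.2 -0.6] 43.37 0.0956
```

```bash
sed -i 's/for i in range(i0,i1+1):/for i in range(i0,i1+(1 if i1>=i0 else -1),1 if i1>=i0 else -1):/; s/if i%2==0 or g/if 1/' ring.py; python3 - <<'E'
from ring import *
ok,z=run(.0163,32,27,.0956,vel=.03)
knob("scene11")
E
```

```text
32 False [-2.2  3.8 -0.4] [15.7  0.3] 95.6 d [-0.2  0.9] 43.83 0.0957
31 False [ 0.  -0.8 -3.5] [15.6 -7.5] 95.6 d [-0.8  0.6] 44.23 0.0956
30 False [ 1.  -0.6 -3.3] [ 11.5 -12.1] 95.6 d [-1.1  0. ] 44.64 0.0955
29 False [ 0.7 -1.1 -1.3] [  5.6 -15.4] 95.6 d [-0.5  5.8] 45.05 0.0956
DROPPED
```

```bash
python3 - <<'E'
from ring import *
r.hold(.2)
print(drop(), proj("scene",[.575,-.06,.09])-proj("scene",[.575,-.06,.072]),telemetry.current_wrist_force(),telemetry.current_t())
im=snap("scene","scene12"); crop(im,235,140,335,225,8,"c_sc12")
E
```

```text
(array([-0.54855921,  5.86105068]), array([ 0.0056941 , -0.01529923])) [-0.02718242 -6.22200419] [-1.56295117 -1.89269405 -0.84070372] 45.35
```

View pics/c_sc12.png

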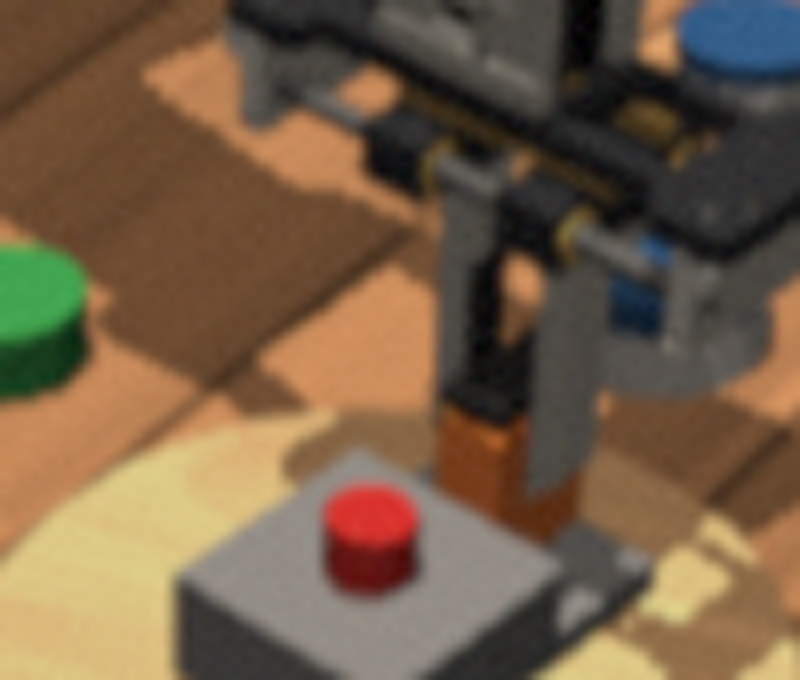

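The pin is home: knob flat on the rest at crop (370,540), a drop of 5.9 px where 6.2 was expected. Next: release, rise clear, check, and hand in.

```bash
python3 - <<'E'
from ring import *
gripper_to(.06,5)
e=telemetry.current_ee_pos()
r.move_l([e[0],e[1],.17],vel=.15)
r.move_to([.42,.12,.25],down(0)); r.hold(.3)
print(telemetry.current_t())
im=snap("scene","scene13"); im2=snap("top","top13")
for n in("scene","top"):
    for t in("pin_knob","rest_bore","tin_center","mat_top","spare_knob"):
        print(n,t,[np.round(d["at"],3).tolist() for d in models.mark_of(t,n)][:3])
a=cv2.resize(im[130:310,110:350],None,fx=3.2,fy=3.2,interpolation=cv2.INTER_CUBIC); cv2.imwrite("pics/c_13.png",a[:,:,::-1])
E
```

```text
47.9583
scene pin_knob [[0.576, -0.359, 0.069], [0.415, -0.396, 0.072], [0.569, -0.062, 0.077]]
scene rest_bore [[0.58, -0.062, 0.066], [0.58, -0.0, 0.085]]
scene tin_center [[0.354, 0.033, 0.02], [0.479, 0.318, 0.016], [0.529, 0.172, 0.02]]
scene mat_top [[0.485, 0.326, 0.003]]
scene spare_knob [[0.494, -0.289, 0.079]]
top pin_knob [[0.574, -0.363, 0.07], [0.417, -0.39, 0.071]]
top rest_bore [[0.576, -0.062, 0.026], [0.572, -0.061, 0.068]]
top tin_center [[0.531, 0.165, 0.02], [0.48, 0.322, 0.02], [0.363, 0.033, 0.014]]
top mat_top [[0.483, 0.323, 0.002]]
top spare_knob [[0.494, -0.287, 0.081]]
```

View pics/c_13.png

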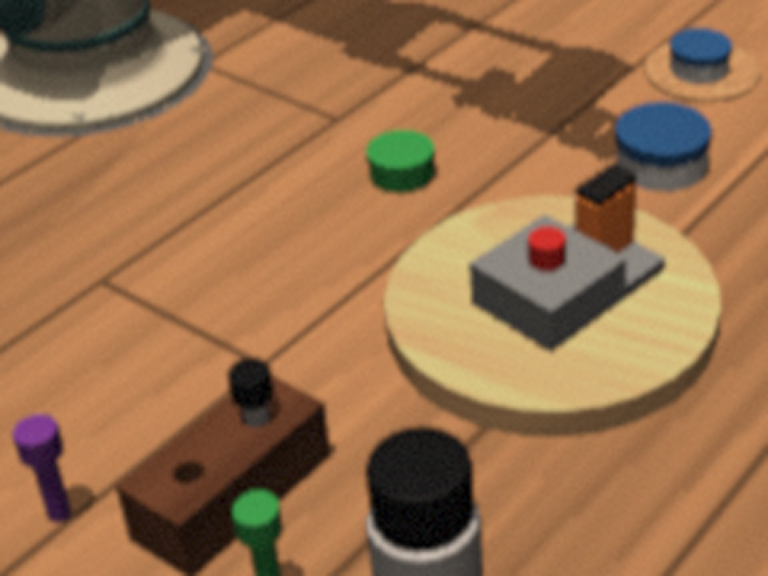

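View pics/top13.png

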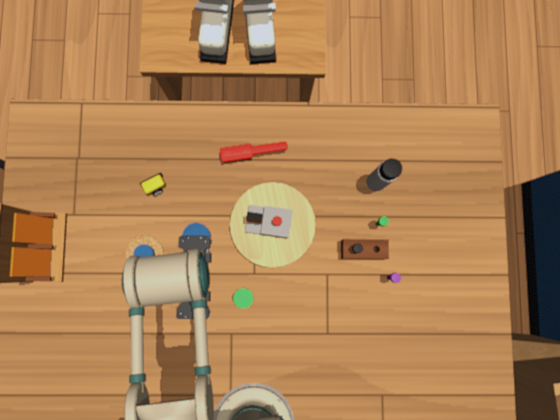

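The pictures show the red knob seated on the rest at top (277,221), the rest flat, and the tin on the mat at (145,252). The spare pin is still in its holder at (358,249) and the arm is clear of everything.

```bash
python3 - <<'E'
from plant import r
r.sign_off()
E
```

```text
the job is handed in; nothing more can be done
```

The job is handed in at about 48 s of the 72 s limit. The wax tin stands on the cork mat, and the red-knobbed pin dropped home by its own weight about 16 mm from where the bore started.

- **Tin:** I moved the smaller blue-lidded tin from the rest to the mat. The last pictures put its centre about 5 mm from the mat's centre.
- **Pin:** I released it in the bore and slid the rest by its keel in circles of growing radius until it fell. The picture showed a drop of 5.9 px, against 6.2 px expected for the full 18 mm.
- **Rest:** It looks flat on the board, and its bore is within about 17 mm of its start.
- **Other things:** The spare pin reads where it began, and the arm stood clear of everything when I handed in. The brush, headlamp and flask look unmoved in the last picture, though I did not measure them.

**Went wrong or disagreed:**
- **First search passes:** They stopped early because the force guard was set too low. The compliant arm was also pressing down, with up to 20 N vertical and 15 N sideways force, and the rest lagged behind the commands.
- **Possible light lift:** After I raised the commanded height, the gripper carried about the rest's whole weight for roughly two seconds. The rest may have come up about 1 mm then, well under the 8 mm limit. I lowered it again before the pin dropped.
- **Detector reading:** One scene-camera reading put the pin knob about 11 mm to the side of the bore, and the top camera missed the pin. The pictures themselves showed the pin centred and seated.

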